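Take two mixed stacks of tested units apart into their product trays

TASK

Four tested units have come off the line in two mixed stacks of two. Take the stacks apart and lay each unit flat in the empty pocket of the blue tray that already holds a unit of the same kind. Set the units down rather than drop them, and leave the glue gun and the pump bottle where they are.

Things in the scene. Friction and masses are not known exactly. Their poses are not given: they have to be found in the camera images.
- driver: LED driver, white plastic box with a red cover at both ends, 130 (x) x 46 (y) x 30 (z) mm, 0.24 kg. Loose, at the bottom of one of the two stacks, standing on the bench; its two ends stick out from under the unit on top of it. Origin at the centre of its underside, z up. Either way round is the same.
- supply: power supply, bare aluminium cage with dark vent slots and a green terminal strip at its -x end, 120 (x) x 50 (y) x 30 (z) mm, 0.30 kg. Loose, at the bottom of the other stack, standing on the bench; its two ends stick out. Origin at the centre of its underside, z up. Either way round will do.
- ssr: solid-state relay, black heat sink with upright fins along y, 64 (x) x 50 (y) x 34 (z) mm, 0.22 kg. Loose, on top of one of the two stacks (of either), about centred, underside 30 mm above the bench, turned up to 0.8 rad against the unit below. Origin: centre of its underside, z up. Take it across y (ends of the fins, 50 mm apart).
- relay: relay module, orange housing with a white label and a grey strip of screw terminals along both long sides (at +y and -y), 66 (x) x 54 (y) x 32 (z) mm, 0.16 kg; 54 mm wide up to 27 mm height. Loose, on top of the other stack, underside 30 mm above the bench, turned up to 0.8 rad against the unit below. Origin: centre of its underside, z up.
- tray_driver: shallow blue tray, 158 x 152 mm (x, y), fixed, two pockets side by side along y: the one at -y holds a fixed white LED driver with red ends (130 x 46 x 30 mm, centre 78 mm in -y of the origin), the one at +y is empty. Origin: centre of the EMPTY pocket's floor, 3 mm above the bench, z up. Pocket 146 x 62 mm inside (x, y); its edges and the 16 mm rib between the pockets rise 7 mm above its floor.
- tray_supply: shallow blue tray, 148 x 160 mm (x, y), fixed, two pockets side by side along y: the one at -y holds a fixed metal power supply (120 x 50 x 30 mm, centre 82 mm in -y of the origin), the one at +y is empty. Origin: centre of the EMPTY pocket's floor, 3 mm above the bench, z up. Pocket 136 x 66 mm inside (x, y); its edges and the 16 mm rib between the pockets rise 7 mm above its floor.
- tray_ssr: shallow blue tray, 94 x 164 mm (x, y), fixed, two pockets side by side along y: the one at -y holds a fixed black finned heat-sink relay (64 x 50 x 34 mm, centre 84 mm in -y of the origin), the one at +y is empty. Origin: centre of the EMPTY pocket's floor, 3 mm above the bench, z up. Pocket 82 x 68 mm inside (x, y); its edges and the 16 mm rib between the pockets rise 7 mm above its floor.
- tray_relay: shallow blue tray, 96 x 172 mm (x, y), fixed, two pockets side by side along y: the one at -y holds a fixed orange relay module (66 x 54 x 32 mm, centre 88 mm in -y of the origin), the one at +y is empty. Origin: centre of the EMPTY pocket's floor, 3 mm above the bench, z up. Pocket 84 x 72 mm inside (x, y); its edges and the 16 mm rib between the pockets rise 7 mm above its floor.
- glue_gun: blue and orange hot-glue gun lying on its side beyond the work area, about 220 x 130 x 34 mm, loose. Origin on its barrel, at bench level. To be left alone.
- bottle: white round pump bottle with a yellow band, blue neck and steel dish on top, 54 mm diameter, 118 mm tall, loose, beyond the work area. Origin at the centre of its underside. To be left alone.
Not all that is in view belongs to the job. Leave any green or turquoise look-alike of the relay alone.

How it is judged (in metres and radians):
At the end, for the whole second after the job is handed in: Each of the four units lies in the empty pocket of the tray of its own kind: its centre within 14 mm of the pocket centre in plan, its underside on the pocket floor (within 5 mm), upright and flat within 0.07 rad, at rest (under 20 mm/s) and released (horizontal distance between driver and tray_driver below 0.014 m and z of driver in the frame of tray_driver between -0.004 and 0.005 m and angle between each of driver, supply, ssr, relay's own z axis and vertical below 0.07 rad and linear speed of each of driver, supply, ssr, relay below 0.02 m/s and contact force between each of driver, supply, ssr, relay and the fingers below 0.1 N and horizontal distance between supply and tray_supply below 0.014 m and z of supply in the frame of tray_supply between -0.004 and 0.005 m and horizontal distance between ssr and tray_ssr below 0.014 m and z of ssr in the frame of tray_ssr between -0.004 and 0.005 m and horizontal distance between relay and tray_relay below 0.014 m and z of relay in the frame of tray_relay between -0.004 and 0.005 m); the robot touches nothing.
It fails at once if a unit is dropped (falls free of the fingers faster than 0.7 m/s, about 25 mm of fall) ((linear speed of driver above 0.7 m/s and contact force between driver and the fingers below 0.05 N) or (linear speed of supply above 0.7 m/s and contact force between supply and the fingers below 0.05 N) or (linear speed of ssr above 0.7 m/s and contact force between ssr and the fingers below 0.05 N) or (linear speed of relay above 0.7 m/s and contact force between relay and the fingers below 0.05 N)).
It fails at once if the glue gun or the pump bottle is pushed more than 30 mm (distance of any of glue_gun, bottle from where it was at the start of the episode above 0.03 m).
It also fails if it takes over 99 s, if anything falls off the work surface, if the arm or the gripper's body presses on something with over 40 N, if the wrist force passes 120 N, or if a joint passes its speed limit or range.

ROBOT

A 6-joint arm with a two-finger parallel gripper is mounted at the origin on the work surface. World frame = base frame: x ahead of the robot, y to its left, z up, the work surface at z = 0. Lengths are in m, angles in degrees, forces in N, time in s.
With the tool pointing down it reaches from about 0.4 to 0.825 m from the base axis. Payload 7 kg.
Tool frame: the origin (TCP) lies midway between the tips of the shut fingers; the grasp point (between the pads) lies 19 mm behind it; z points along the fingers, y is the line along which they close (so a half turn about z gives the same grasp; the last joint's range is limited). The gripper opens to 88 mm and grips with 3 to 60 N. Pads are 19 mm wide; open, the fingers measure 130 mm over their backs; the gripper's body (78 mm by 193 mm) begins 47 mm behind the grasp point.
Start: joints at [82.512, 20.546, 0.682, 0, -70.136, -16.507], TCP at [0.275, 0.617, 0.227] pointing down, gripper open.
Joint ranges: [-176.03, 176.03], [-82.01, 121.73], [-58.28, 71.71], [-173.87, 95.51], [-174.79, -0.11], [-173.66, 173.66]. Speed limits (degrees/s): [136.94, 136.94, 172.46, 180, 180, 180].

INTERFACE

Orientations are given as [roll, pitch, yaw] about the fixed x, y, z axes, in that order (R = Rz(yaw) Ry(pitch) Rx(roll)).
In Python, from plant import ctrl gives the robot as it stands. The module is installed in compiled form; this text tells all that it offers.
- The arm moves only by the tool play_rows, never from a script. Its argument "commands" is a list that holds one entry, the list of rows, each a list of 7 numbers: the turn, a rotation vector about the tool's x, y, z in rad, then the shift along the tool's x, y, z in cm, then the finger opening in cm, from 0 to 8.76. In form: [[[ax, ay, az, x, y, z, grip], ...]]. A call has 1 to 8 rows; each row is the pose to reach, as a shift and turn from the pose commanded when the call began, along the tool's axes at that moment; what a row does not reach only later rows make up. A row lasts 1/12 s, in which the tool goes at most 41.7 mm and 7.16 degrees, less where a joint would pass 70% of its speed; a pose out of reach is approached as far as the arm can. A call with a gripper value outside its range is refused whole. The fingers move at their own pace and stop on an object; the grip force is fixed at half the most. Time passes only in rows, so rows that repeat a pose let the fingers close. It gives the time, the measured TCP pose, the force, the opening and the grip force at its end, in the units of the state.
- ctrl.get_obs(): the state, without advancing time (a new reading comes with each control period).
- ctrl.snapshot(name): name is "side" or "top" or "wrist"; returns a dict with "color" (384x512x3 uint8, red, green, blue), "camera_matrix" (3x3 intrinsics, pixels), "origin" and "rotation" of the camera in the world; the wrist camera has in their place "hand_eye" (4x4, takes a point from camera to tool coordinates, whose origin is the TCP and whose axes are the flange's). Camera axes: x right, y down, z forward; pixel columns grow to the right and rows downward; lengths in m; the calibration is good to about 2 mm. The wrist camera is an equidistant fisheye: a pixel r from the principal point sees the ray r / f radians off the axis. A picture is of the moment at which its call begins: read the wrist's pose just before it. There is no depth.
- ctrl.close_job(): hands the job in; it is judged then, once.
Trained networks look in a picture, given as the dict that the camera call returned (one of the last four; its "shot" number tells which), for a name from the list of things; names that differ only in an ending like _2 or _b are one class to them, and where a whole thing is asked for, a point or a joint stands for the part that bears it (a point fixed in the world has none). Each returns a list of dicts, best first, with "conf" (0 to 1); they miss things now and then, are a little off and sometimes report something else, mostly with a low value. They report only what shows in the picture. A call takes as long as a camera call. They do not tell look-alikes from the thing itself.
- ctrl.find_in(picture, name): "bbox" ([left, top, width, height] in pixels, round what is visible of it).
The state is a dict: "clock": time; "joint_pos": joint angles; "qvel": joint speeds; "tau": joint torques, N m; "tool_pos": TCP position; "orientation": TCP orientation; "force": force on the tool from outside, world axes, zero at the start; "moment": the same for the moment, N m; "opening": finger opening in m; "gripper_force": force on a finger pad.
Only numpy, scipy, OpenCV 4.12 (cv2) and the standard library are available. Lean on these libraries where they do the work, as an engineer would, in place of code of your own. Each camera call takes 0.05 s, during which the arm holds its last target. There are 200 camera calls.

## Working session

There is one attempt and no reset: what is moved stays moved. The work goes in short steps, Python scripts to look and compute and a tool call to move; the robot and the scene stay as the last step left them, time stands still between calls to the robot, and variables do not carry over. Pictures are saved under pics/ and viewed, at most 14 in all, crops included, and the job is handed in when it is done.

Besides the shell and the picture viewer there is one more tool, called after "Call:" as a command line: name --argument value ..., lists and objects as JSON in quotes. play_rows: Moves the arm, as the interface text tells. Its arguments: {"type":"object","properties":{"commands":{"type":"array","items":{"type":"array","items":{"type":"array","items":{"type":"number"}}}}},"required":["commands"]}

```bash
mkdir -p pics; cat > h.py <<'E'
import numpy as np, cv2, pickle
from plant import ctrl
def snap(n,f=None):
    s=ctrl.snapshot(n)
    if f: cv2.imwrite('pics/'+f,s['color'][:,:,::-1])
    return s
def pix2w(s,uv,z):
    K=np.array(s['camera_matrix']);R=np.array(s['rotation']);o=np.array(s['origin'])
    uv=np.atleast_2d(np.array(uv,float))
    d=np.c_[uv,np.ones(len(uv))]@np.linalg.inv(K).T@R.T
    t=(z-o[2])/d[:,2:]
    return (o+t*d)
def w2pix(s,p):
    K=np.array(s['camera_matrix']);R=np.array(s['rotation']);o=np.array(s['origin'])
    c=(np.atleast_2d(p)-o)@R@K.T
    return c[:,:2]/c[:,2:]
E
python3 - <<'E'
from h import *
o=ctrl.get_obs();print(o)
for n in('top','side'):
    s=snap(n);c=cv2.resize(s['color'],(800,600),interpolation=cv2.INTER_CUBIC);cv2.imwrite(f'pics/{n}0.png',c[:,:,::-1])
    print(n,s['camera_matrix'],s['origin'],s['rotation'])
    pickle.dump(s,open(n+'0.pkl','wb'))
    for k in['driver','supply','ssr','relay','tray_driver','tray_supply','tray_ssr','tray_relay','glue_gun','bottle']:
        print(k,[(np.round(d['bbox']),round(d['conf'],2)) for d in ctrl.find_in(s,k)][:4])
E
```

```text
{'clock': 0.0, 'joint_pos': array([ 8.25119571e+01,  2.05910995e+01,  6.32770723e-01, -1.86513668e-02,
       -7.01349538e+01, -1.65064808e+01]), 'qvel': array([-0.16285624, -0.0218447 , -0.07528644,  0.07599858, -0.05098174,
        0.08893711]), 'tau': array([ 1.87517021e-04, -5.82708442e+01,  2.93043888e+01,  6.99652523e+00,
        6.87154839e-03, -1.69074842e-04]), 'tool_pos': array([0.27432711, 0.61620521, 0.22562347]), 'orientation': array([ 1.79905580e+02, -9.69538052e-03, -2.40008678e+01]), 'force': array([-0.40394909, -0.26107376, -0.35202055]), 'moment': array([ 0.0252234 , -0.0088504 ,  0.03518832]), 'gripper_force': 0.0, 'opening': 0.08784119244236174}
top [[468.07148684   0.         259.09884653]
 [  0.         468.07148684 195.08494311]
 [  0.           0.           1.        ]] [0.33524549 0.04257112 1.39502395] [-1.71627978e+02 -2.22571770e-02 -9.12618696e+01]
driver [(array([299., 183.,  23.,  42.]), 0.59)]
supply [(array([232., 196.,  24.,  46.]), 0.56), (array([151., 233.,  63.,  39.]), 0.53)]
ssr [(array([306., 193.,  15.,  21.]), 0.67)]
relay [(array([117., 185.
[... 800 characters left out ...]
), 0.58)]
ssr [(array([248., 221.,  36.,  27.]), 0.89), (array([159., 160.,  36.,  33.]), 0.29)]
relay [(array([178., 215.,  36.,  27.]), 0.9), (array([209., 181.,  24.,  19.]), 0.8), (array([210., 131.,  20.,  23.]), 0.79), (array([116., 165.,  23.,  19.]), 0.55)]
tray_driver [(array([228., 153.,  60.,  31.]), 0.73)]
tray_supply [(array([300., 265., 102.,  80.]), 0.75), (array([209., 182.,  24.,  20.]), 0.73), (array([354., 195.,  68.,  49.]), 0.73)]
tray_ssr [(array([202., 304.,  79.,  80.]), 0.78)]
tray_relay [(array([160., 159.,  33.,  32.]), 0.87)]
glue_gun [(array([352., 195.,  70.,  48.]), 0.69)]
bottle [(array([317., 140.,  20.,  46.]), 0.89), (array([352., 195.,  69.,  48.]), 0.48)]
```

```bash
sed -i "s/R=np.array(s\['rotation'\])/R=Rotation.from_euler('xyz',s['rotation'],degrees=True).as_matrix()/; 1a from scipy.spatial.transform import Rotation" h.py
python3 - <<'E'
import pickle,cv2
from h import *
s=pickle.load(open('top0.pkl','rb'));c=s['color'][70:330,100:430]
cv2.imwrite('pics/topc.png',cv2.resize(c,None,fx=2.3,fy=2.3,interpolation=cv2.INTER_CUBIC)[:,:,::-1])
print(pix2w(s,[[259,195],[300,195],[259,240]],0))
E
```

```text
[[ 0.54075212  0.03780017  0.        ]
 [ 0.53803906 -0.08568874  0.        ]
 [ 0.40566805  0.04077155  0.        ]]
```

View pics/topc.png

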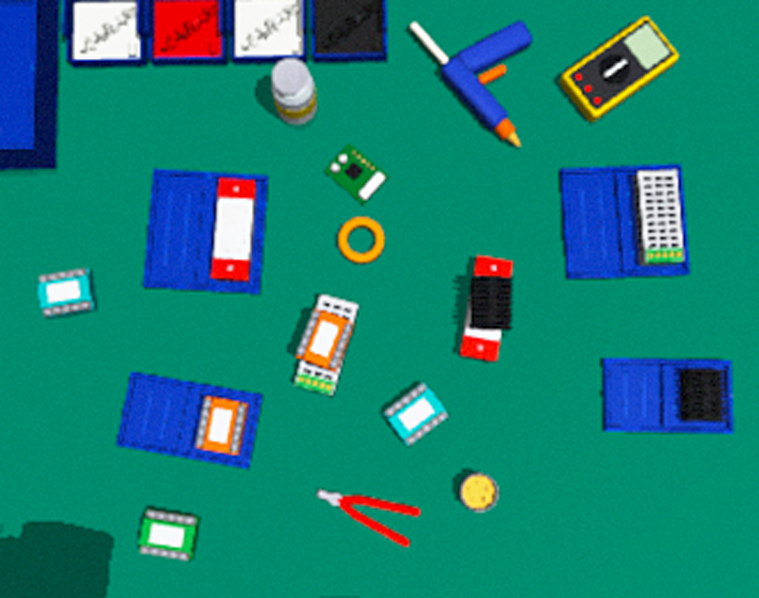

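View pics/side0.png

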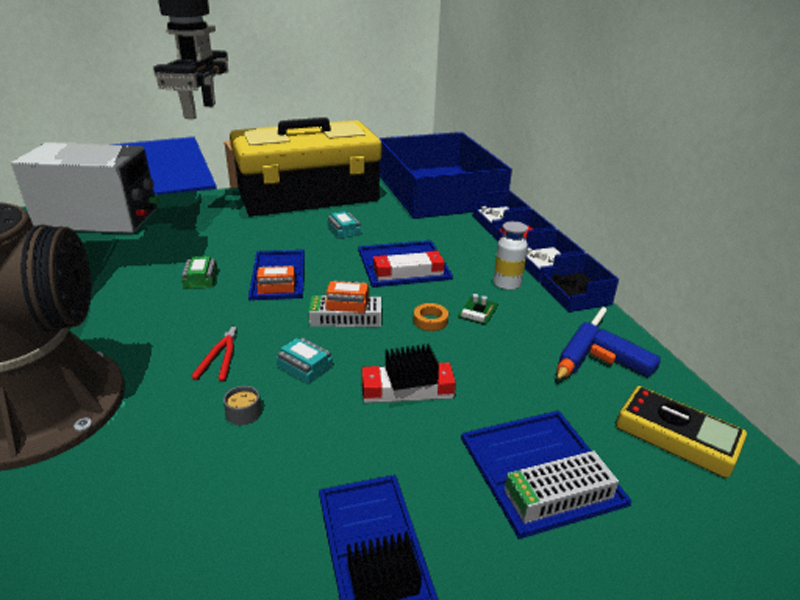

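The top crop shows the two stacks: relay on supply at crop (326,343), and ssr on driver at (488,308). The trays are at driver (206,231), supply (625,222), relay (190,420) and ssr (667,396). The relay candidates are:
- Orange, on the supply at (326,340): this is the one to move.
- Orange, at (222,425): the fixed one in the tray.
- Turquoise, at (66,291) and (415,413): look-alikes, leave.
- Green, at (167,535): look-alike, leave.

Next I'll measure the trays and do coarse stack fits.

```bash
cat >> h.py <<'E'
def rect_top(s,c,z,half=.13,mm=.5):
    """orthographic map of plane z about c=(x,y); map rows = -x, cols = -y (as in top picture); mm per px"""
    n=int(half*2000/mm); i=(np.arange(n)+.5)*mm/1000-half
    X,Y=np.meshgrid(c[0]-i,c[1]-i,indexing='ij')
    p=np.c_[X.ravel(),Y.ravel(),np.full(X.size,z)]
    uv=w2pix(s,p) if 'rotation' in s else w2fish(s,p)
    m=uv.astype(np.float32).reshape(n,n,2)
    return cv2.remap(s['color'],m,None,cv2.INTER_CUBIC)
def m2w(px,c,half=.13,mm=.5):
    px=np.atleast_2d(px); return np.c_[c[0]+half-(px[:,1]+.5)*mm/1000, c[1]+half-(px[:,0]+.5)*mm/1000]
def w2fish(s,p):
    K=np.array(s['camera_matrix']);H=np.array(s['hand_eye']);T=s['T']
    M=np.linalg.inv(T@H); q=p@M[:3,:3].T+M[:3,3]
    th=np.arctan2(np.hypot(q[:,0],q[:,1]),q[:,2]); ph=np.hypot(q[:,0],q[:,1])+1e-12
    return np.c_[K[0,0]*th*q[:,0]/ph+K[0,2],K[1,1]*th*q[:,1]/ph+K[1,2]]
def wrist(f=None):
    o=ctrl.get_obs();T=np.eye(4)
    T[:3,:3]=Rotation.from_euler('xyz',o['orientation'],degrees=True).as_matrix();T[:3,3]=o['tool_pos']
    s=snap('wrist',f);s['T']=T;return s
def rect_fit(mask,c,half=.13,mm=.5):
    """largest blob -> centre, long-axis yaw deg, (long,short) m"""
    n,l,st,_=cv2.connectedComponentsWithStats(mask.astype(np.uint8)); k=1+np.argmax(st[1:,4])
    pts=np.argwhere(l==k)[:,::-1]; w=m2w(pts,c,half,mm)*1000
    (cx,cy),(a,b),t=cv2.minAreaRect(w.astype(np.float32))
    if a<b: a,b,t=b,a,t+90
    return np.round([cx/1000,cy/1000],4),round((t+90)%180-90,1),np.round([a,b],1),w.mean(0).round(1)
def hsv(im): return cv2.cvtColor(im,cv2.COLOR_RGB2HSV)
E
python3 - <<'E'
from h import *
s=pickle.load(open('top0.pkl','rb'))
def full(x,y): return (x/2.3+100,y/2.3+70)
for n,p in dict(driver=(206,231),supply=(625,222),relay=(190,420),ssr=(667,396)).items():
    c=pix2w(s,full(*p),.008)[0,:2]
    im=rect_top(s,c,.008);h=hsv(im)
    m=(h[...,0]>108)&(h[...,0]<130)&(h[...,1]>120)&(h[...,2]>60)
    m=cv2.morphologyEx(m.astype(np.uint8),cv2.MORPH_CLOSE,np.ones((7,7)))
    print(n,rect_fit(m,c))
for n,p in dict(st_supply=(326,343),st_driver=(488,308)).items():
    c=pix2w(s,full(*p),.03)[0,:2]
    im=rect_top(s,c,.03);h=hsv(im)
    m=~((h[...,0]>65)&(h[...,0]<95)&(h[...,1]>120))
    m=cv2.morphologyEx(m.astype(np.uint8),cv2.MORPH_OPEN,np.ones((7,7)))
    m=cv2.circle(np.zeros_like(m),(260,260),150,1,-1)*m
    print(n,c,rect_fit(m,c))
w=wrist(); print(w['camera_matrix'],w['hand_eye'])
E
```

```text
driver (array([0.6205, 0.2474]), -4.5, array([157. , 151.6]), array([619.7, 263. ]))
supply (array([ 0.6212, -0.3023]), -89.2, array([160.2, 147.4]), array([ 619.3, -280.6]))
relay (array([0.3754, 0.2685]), 78.9, array([171.2,  94.8]), array([377.8, 282.5]))
ssr (array([ 0.3927, -0.3451]), 87.8, array([164.9,  92.8]), array([ 392.7, -333.4]))
st_supply [0.46610265 0.08995689] (array([0.4678, 0.0939]), -17.8, array([122.1,  62.9]), array([469.3,  91.4]))
st_driver [ 0.50642152 -0.1177901 ] (array([ 0.5076, -0.1179]), -11.6, array([135.9,  57.9]), array([ 507.3, -115.5]))
[[297.31863964   0.         253.26271896]
 [  0.         297.31863964 185.01977871]
 [  0.           0.           1.        ]] [[-4.22000421e-04 -9.62563062e-01 -2.71057510e-01  7.24872739e-02]
 [ 9.99999507e-01 -1.62560269e-04 -9.79591757e-04  3.42501854e-04]
 [ 8.98855660e-04 -2.71057790e-01  9.62562656e-01 -1.58389933e-01]
 [ 0.00000000e+00  0.00000000e+00  0.00000000e+00  1.00000000e+00]]
```

```bash
cat > go.py <<'E'
import sys
from h import *
def row(x,y,z,yaw):
    o=ctrl.get_obs();R=Rotation.from_euler('xyz',o['orientation'],degrees=True)
    yaw=yaw+180*np.round((o['orientation'][2]-yaw)/180)
    G=Rotation.from_euler('xyz',[180,0,yaw],degrees=True)
    print('turn',(R.inv()*G).as_rotvec().round(3),'shift cm',R.inv().apply((np.array([x,y,z])-o['tool_pos'])*100).round(2),
     'at',o['tool_pos'].round(4),o['orientation'].round(1),'t',round(o['clock'],1),'q',o['joint_pos'].round(0),'F',o['force'].round(1),'open',round(o['opening'],4),round(float(o['gripper_force']),1))
if __name__=='__main__':
    row(*map(float,sys.argv[1:]))
E
python3 go.py .468 .093 .2 -24
```

```text
turn [0. 0. 0.] shift cm [38.97 39.97  2.66] at [0.2745 0.6166 0.2265] [180.   0. -24.] t 1.1 q [ 83.  21.   1.  -0. -70. -17.] F [-0.  -0.6 -0.2] open 0.0879 0.0
```

Call:
play_rows --commands '[[[0, 0, 0, 39, 40, 2.7, 8.7], [0, 0, 0, 39, 40, 2.7, 8.7], [0, 0, 0, 39, 40, 2.7, 8.7], [0, 0, 0, 39, 40, 2.7, 8.7], [0, 0, 0, 39, 40, 2.7, 8.7], [0, 0, 0, 39, 40, 2.7, 8.7], [0, 0, 0, 39, 40, 2.7, 8.7], [0, 0, 0, 39, 40, 2.7, 8.7]]]'

```text
clock: 1.82
tool_pos: [0.3902, 0.3025, 0.2108]
orientation: [-179.9, -0.0, -24.0]
force: [2.0, 0.1, -0.5]
opening: 0.0871
gripper_force: 0.0
```

```bash
python3 go.py .468 .093 .2 -24
```

```text
turn [-0.001 -0.     0.001] shift cm [15.62 15.98  1.06] at [0.3902 0.3025 0.2108] [-179.9   -0.   -24. ] t 1.8 q [ 61.   4. -23.   0. -63.   5.] F [ 2.   0.1 -0.5] open 0.0871 0.0
```

Call:
play_rows --commands '[[[0, 0, 0, 15.6, 16, 1.1, 8.7], [0, 0, 0, 15.6, 16, 1.1, 8.7], [0, 0, 0, 15.6, 16, 1.1, 8.7], [0, 0, 0, 15.6, 16, 1.1, 8.7], [0, 0, 0, 15.6, 16, 1.1, 8.7], [0, 0, 0, 15.6, 16, 1.1, 8.7], [0, 0, 0, 15.6, 16, 1.1, 8.7], [0, 0, 0, 15.6, 16, 1.1, 8.7]]]'

```text
clock: 2.48
tool_pos: [0.4676, 0.0938, 0.1996]
orientation: [-180.0, -0.0, -24.1]
force: [-0.1, 0.1, 0.2]
opening: 0.0872
gripper_force: 0.0
```

```bash
python3 - <<'E'
from h import *
s=wrist();pickle.dump(s,open('w1.pkl','wb'))
c=(.468,.093)
im=np.hstack([rect_top(s,c,.062),rect_top(s,c,.03)])
cv2.imwrite('pics/w1.png',cv2.resize(im,(800,400))[:,:,::-1])
print(s['T'].round(3))
im=rect_top(s,c,.062);h=hsv(im)
m=(h[...,0]>4)&(h[...,0]<18)&(h[...,1]>150)&(h[...,2]>80)
m=cv2.morphologyEx(m.astype(np.uint8),cv2.MORPH_CLOSE,np.ones((5,5)))
print('orange',rect_fit(m,c))
E
```

```text
[[ 0.913 -0.409  0.     0.468]
 [-0.409 -0.913  0.     0.094]
 [ 0.    -0.    -1.     0.2  ]
 [ 0.     0.     0.     1.   ]]
orange (array([0.4707, 0.0941]), -24.3, array([69.8, 51.1]), array([473.9,  92.2]))
```

View pics/w1.png

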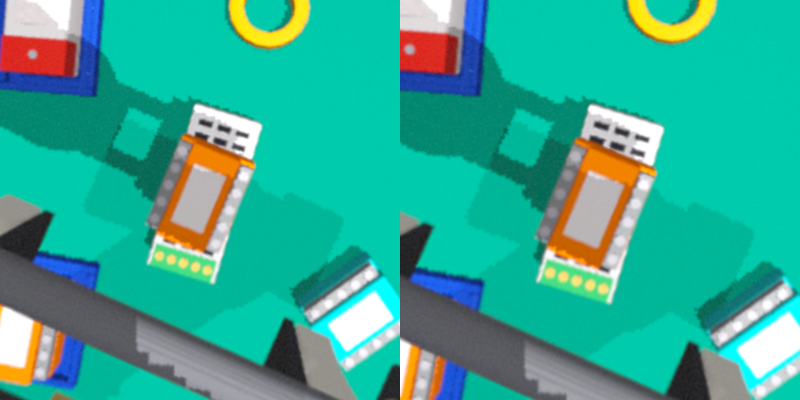

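The rectified wrist view shows the orange relay on the supply. Its label centre is at left-panel (199,197), which gives world (0.470, 0.094) at yaw -24°, in line with the colour fit. The turquoise one at (345,330) stays where it is. Now I'll grasp the relay.

Call:
play_rows --commands '[[[0, 0, 0, 0.2, -0.1, 4, 8.7], [0, 0, 0, 0.2, -0.1, 8, 8.7], [0, 0, 0, 0.2, -0.1, 12, 8.7], [0, 0, 0, 0.2, -0.1, 14, 8.7], [0, 0, 0, 0.2, -0.1, 15.9, 8.7], [0, 0, 0, 0.2, -0.1, 15.9, 8.7], [0, 0, 0, 0.2, -0.1, 15.9, 4], [0, 0, 0, 0.2, -0.1, 15.9, 4]]]'

```text
clock: 3.2
tool_pos: [0.4703, 0.096, 0.0416]
orientation: [-179.9, -0.1, -23.9]
force: [0.1, 0.2, 1.0]
opening: 0.0792
gripper_force: 0.0
```

Call:
play_rows --commands '[[[0, 0, 0, 0, 0, 0, 4], [0, 0, 0, 0, 0, 0, 4], [0, 0, 0, 0, 0, 0, 4], [0, 0, 0, 0, 0, 0, 4], [0, 0, 0, 0, 0, 0, 4], [0, 0, 0, 0, 0, 0, 4]]]'

```text
clock: 3.7
tool_pos: [0.4699, 0.0949, 0.0413]
orientation: [-180.0, -0.0, -24.0]
force: [-3.4, -0.1, 7.9]
opening: 0.054
gripper_force: 29.9
```

Call:
play_rows --commands '[[[0, 0, 0, 0, 0, -2, 4], [0, 0, 0, 0, 0, -5, 4], [0, 0, 0, 0, 0, -9, 4], [0, 0, 0, 0, 0, -11, 4], [0, 0, -0.1, -4, -4, -11, 4], [0, 0, -0.225, -7, -7, -11, 4], [0, 0, -0.225, -9.5, -9.5, -11, 4], [0, 0, -0.225, -12, -12, -11, 4]]]'

```text
clock: 4.37
tool_pos: [0.4089, 0.2514, 0.151]
orientation: [-179.9, -0.0, -11.2]
force: [1.1, 0.3, -1.8]
opening: 0.0535
gripper_force: 29.9
```

```bash
python3 go.py .3839 .3117 .15 -11.1
```

```text
turn [-0.001 -0.    -0.001] shift cm [-3.62 -5.43  0.1 ] at [0.4089 0.2514 0.151 ] [-179.9   -0.   -11.2] t 4.4 q [ 55.   6. -29.  -0. -55.  24.] F [ 1.1  0.3 -1.8] open 0.0535 29.9
```

Call:
play_rows --commands '[[[0, 0, 0, -1.8, -2.7, 0, 4], [0, 0, 0, -3.6, -5.4, 0, 4], [0, 0, 0, -3.6, -5.4, 3, 4], [0, 0, 0, -3.6, -5.4, 7, 4], [0, 0, 0, -3.6, -5.4, 9, 4], [0, 0, 0, -3.6, -5.4, 9, 4], [0, 0, 0, -3.6, -5.4, 9, 4]]]'

```text
clock: 4.95
tool_pos: [0.3847, 0.3097, 0.06]
orientation: [179.8, 0.0, -11.1]
force: [0.6, -0.7, -0.3]
opening: 0.0538
gripper_force: 29.9
```

```bash
python3 go.py .3839 .3117 .015 -11.1; python3 - <<'E'
from h import *
s=wrist();c=(.38,.29)
im=np.hstack([rect_top(s,c,.01),rect_top(s,c,.09)])
cv2.imwrite('pics/w2.png',cv2.resize(im,(800,400))[:,:,::-1])
E
```

```text
turn [0.003 0.001 0.   ] shift cm [-0.11 -0.2   4.5 ] at [0.3847 0.3097 0.06  ] [179.8   0.  -11.1] t 5.0 q [ 62.  14. -34.   0. -42.  17.] F [ 0.6 -0.7 -0.3] open 0.0538 29.9
```

View pics/w2.png

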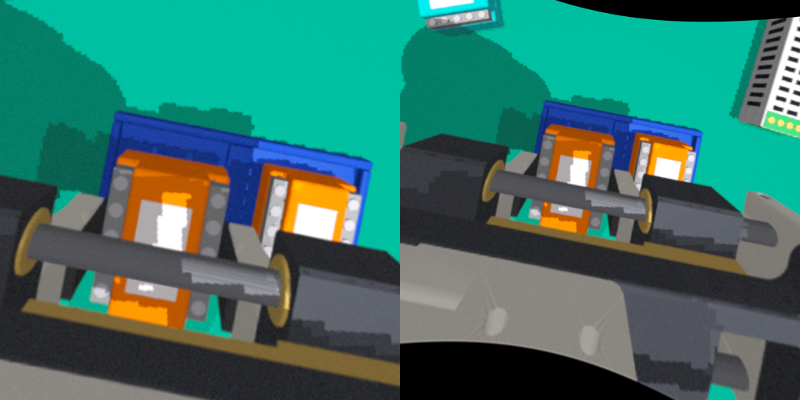

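The wrist view shows the relay over the empty pocket, tray corners at (117,112) and (371,162), which agrees with the tray fit within 3 mm. Next step is to lower and release.

Call:
play_rows --commands '[[[0, 0, 0, -0.1, -0.2, 2, 4], [0, 0, 0, -0.1, -0.2, 3.5, 4], [0, 0, 0, -0.1, -0.2, 4.2, 4], [0, 0, 0, -0.1, -0.2, 4.5, 4], [0, 0, 0, -0.1, -0.2, 4.5, 4], [0, 0, 0, -0.1, -0.2, 4.5, 4]]]'

```text
clock: 5.5
tool_pos: [0.3849, 0.3131, 0.0166]
orientation: [-179.9, -0.0, -11.1]
force: [0.3, -0.1, -2.2]
opening: 0.0535
gripper_force: 29.9
```

```bash
python3 go.py .3839 .3117 .015 -11.1
```

```text
turn [-0.001 -0.001  0.   ] shift cm [-0.07  0.16  0.16] at [0.3849 0.3131 0.0166] [-179.9   -0.   -11.1] t 5.5 q [ 62.  18. -36.   0. -36.  17.] F [ 0.3 -0.1 -2.2] open 0.0535 29.9
```

Call:
play_rows --commands '[[[0, 0, 0, 0, 0, 0.1, 4], [0, 0, 0, 0, 0, 0.2, 4], [0, 0, 0, 0, 0, 0.2, 6.4], [0, 0, 0, 0, 0, 0.2, 6.4], [0, 0, 0, 0, 0, 0.2, 6.4], [0, 0, 0, 0, 0, 0.2, 6.4], [0, 0, 0, 0, 0, -1, 6.4], [0, 0, 0, 0, 0, -4, 6.4]]]'

```text
clock: 6.17
tool_pos: [0.3828, 0.3102, 0.0528]
orientation: [179.6, 0.2, -11.1]
force: [0.4, 1.3, -0.2]
opening: 0.0638
gripper_force: 0.0
```

```bash
python3 go.py .469 .092 .17 -17
```

```text
turn [0.007 0.002 0.102] shift cm [ 12.65  19.81 -11.62] at [0.3828 0.3102 0.0528] [179.6   0.2 -11.1] t 6.2 q [ 62.  15. -34.  -0. -41.  17.] F [ 0.4  1.3 -0.2] open 0.0638 0.0
```

Call:
play_rows --commands '[[[0, 0, 0, 0, 0, -4, 6.4], [0, 0, 0, 0, 0, -8, 8.7], [0, 0, 0.1, 3, 5, -11.6, 8.7], [0, 0, 0.1, 12.6, 19.8, -11.6, 8.7], [0, 0, 0.1, 12.6, 19.8, -11.6, 8.7], [0, 0, 0.1, 12.6, 19.8, -11.6, 8.7], [0, 0, 0.1, 12.6, 19.8, -11.6, 8.7], [0, 0, 0.1, 12.6, 19.8, -11.6, 8.7]]]'

```text
clock: 6.83
tool_pos: [0.4702, 0.0915, 0.172]
orientation: [-180.0, -0.0, -16.8]
force: [1.0, -0.2, -0.2]
opening: 0.087
gripper_force: 0.0
```

Call:
play_rows --commands '[[[0, 0, 0, 0, 0, 0, 8.7], [0, 0, 0, 0, 0, 0, 8.7], [0, 0, 0, 0, 0, 0, 8.7]]]'

```text
clock: 7.08
tool_pos: [0.4698, 0.0938, 0.1714]
orientation: [-180.0, 0.0, -16.9]
force: [0.9, 0.7, -0.2]
opening: 0.0867
gripper_force: 0.0
```

```bash
python3 - <<'E'
from h import *
s=wrist();c=(.469,.092)
im=rect_top(s,c,.03);h=hsv(im)
m=~((h[...,0]>65)&(h[...,0]<100)&(h[...,1]>140))
m=cv2.morphologyEx(m.astype(np.uint8),cv2.MORPH_OPEN,np.ones((5,5)))
k=cv2.circle(np.zeros_like(m),(260,260),140,1,-1);print(rect_fit(m*k,c))
t=snap('top')
a=rect_top(t,(.38,.29),.035)
cv2.imwrite('pics/w3.png',cv2.resize(np.hstack([im,a]),(800,400))[:,:,::-1])
E
python3 go.py .469 .092 .17 -17
```

```text
(array([0.4663, 0.0925]), -17.1, array([121.8,  52.5]), array([469.1,  91.7]))
turn [0.    0.    0.004] shift cm [0.02 0.27 0.14] at [0.4696 0.0947 0.1714] [180.    0.  -16.8] t 7.2 q [ 35.   5. -28.  -0. -58.  38.] F [-0.4  0.3 -0.1] open 0.0869 0.0
```

View pics/w3.png

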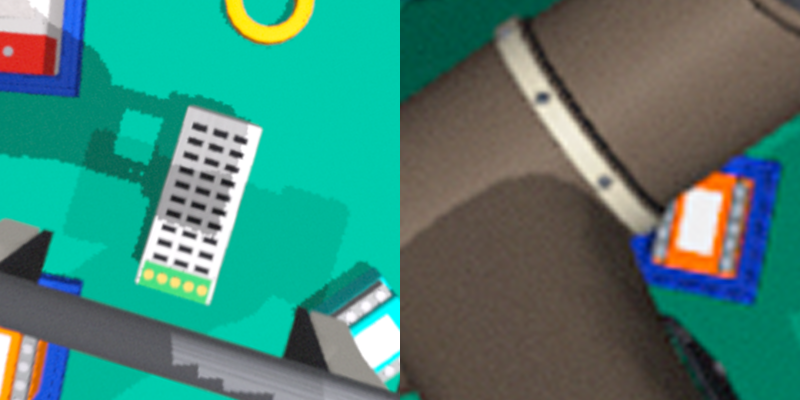

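The supply is clear on the bench with its corners at (190,107), (263,126), (210,304) and (137,282). That puts its centre at (0.466, 0.092), yaw -17°. The relay is partly hidden by the arm, so I'll check its placing later.

Call:
play_rows --commands '[[[0, 0, 0, -0.3, 0.3, 4, 8.7], [0, 0, 0, -0.3, 0.3, 8, 8.7], [0, 0, 0, -0.3, 0.3, 12, 8.7], [0, 0, 0, -0.3, 0.3, 14.5, 8.7], [0, 0, 0, -0.3, 0.3, 15.6, 8.7], [0, 0, 0, -0.3, 0.3, 16, 8.7], [0, 0, 0, -0.3, 0.3, 16, 8.7], [0, 0, 0, -0.3, 0.3, 16, 4]]]'

```text
clock: 7.85
tool_pos: [0.4665, 0.0929, 0.012]
orientation: [-180.0, -0.0, -16.7]
force: [-0.1, 0.3, -0.5]
opening: 0.0843
gripper_force: 0.0
```

Call:
play_rows --commands '[[[0, 0, 0, 0, 0, 0, 4], [0, 0, 0, 0, 0, 0, 4], [0, 0, 0, 0, 0, 0, 4], [0, 0, 0, 0, 0, 0, 4], [0, 0, 0, 0, 0, 0, 4], [0, 0, 0, 0, 0, 0, 4], [0, 0, 0, 0, 0, 0, 4]]]'

```text
clock: 8.43
tool_pos: [0.4664, 0.092, 0.0119]
orientation: [-180.0, -0.0, -16.8]
force: [-2.4, 0.2, 6.2]
opening: 0.05
gripper_force: 30.0
```

```bash
python3 go.py .6206 -.2613 .14 0.8
```

```text
turn [-0.    -0.001 -0.308] shift cm [ 25.    29.35 -12.82] at [0.4664 0.092  0.0119] [-180.    -0.   -16.8] t 8.4 q [ 35.  17. -39.   0. -34.  38.] F [-2.4  0.2  6.2] open 0.05 30.0
```

Call:
play_rows --commands '[[[0, 0, 0, 0, 0, -2, 4], [0, 0, 0, 0, 0, -5, 4], [0, 0, 0, 0, 0, -9, 4], [0, 0, 0, 0, 0, -12.8, 4], [0, 0, -0.1, 2, 2.3, -12.8, 4], [0, 0, -0.2, 4.6, 5.4, -12.8, 4], [0, 0, -0.308, 7.2, 8.4, -12.8, 4], [0, 0, -0.308, 9.8, 11.5, -12.8, 4]]]'

```text
clock: 9.1
tool_pos: [0.5256, -0.0454, 0.1395]
orientation: [-180.0, 0.0, 1.2]
force: [0.7, 1.2, -1.8]
opening: 0.0496
gripper_force: 30.0
```

```bash
python3 go.py .6206 -.2613 .14 0.8
```

```text
turn [-0.001  0.     0.008] shift cm [ 9.03 21.79 -0.06] at [ 0.5256 -0.0454  0.1395] [-180.     0.     1.2] t 9.1 q [ 16.  11. -25.  -0. -54.  75.] F [ 0.7  1.2 -1.8] open 0.0496 30.0
```

Call:
play_rows --commands '[[[0, 0, 0, 1.5, 3.6, 0, 4], [0, 0, 0, 3, 7.2, 0, 4], [0, 0, 0, 4.5, 10.8, 0, 4], [0, 0, 0, 6, 14.5, 0, 4], [0, 0, 0, 7.5, 18.1, 0, 4], [0, 0, 0, 9, 21.7, 0, 4], [0, 0, 0, 9, 21.7, 0, 4], [0, 0, 0, 9, 21.7, 0, 4]]]'

```text
clock: 9.77
tool_pos: [0.618, -0.2622, 0.1373]
orientation: [-180.0, 0.2, 0.6]
force: [0.4, 0.4, -3.7]
opening: 0.0498
gripper_force: 30.0
```

```bash
cat > tray.py <<'E'
from h import *
def tray(z,c,L,W,half=.16):
    """fit a known-size tray rectangle to the blue seen by the wrist"""
    s=wrist();im=rect_top(s,c,z,half);h=hsv(im)
    m=(h[...,0]>108)&(h[...,0]<130)&(h[...,1]>120)&(h[...,2]>50)
    m=cv2.morphologyEx(m.astype(np.uint8),cv2.MORPH_CLOSE,np.ones((7,7)))
    print(rect_fit(m,c,half));return im
E
python3 - <<'E'
from tray import *
im=tray(.01,(.62,-.3),0,0)
cv2.imwrite('pics/w4.png',cv2.resize(im,(500,500))[:,:,::-1])
E
python3 go.py .6206 -.2613 .016 0.8
```

```text
(array([ 0.6341, -0.3003]), -88.9, array([157.8, 122.2]), array([ 674.7, -295.4]))
turn [-0.001  0.003 -0.002] shift cm [ 0.32  0.06 12.16] at [ 0.6177 -0.2609  0.1376] [-179.9    0.2    0.7] t 9.8 q [ -6.  24.  -6.  -0. -60.  97.] F [-0.2  0.1 -2.9] open 0.0498 30.0
```

View pics/w4.png

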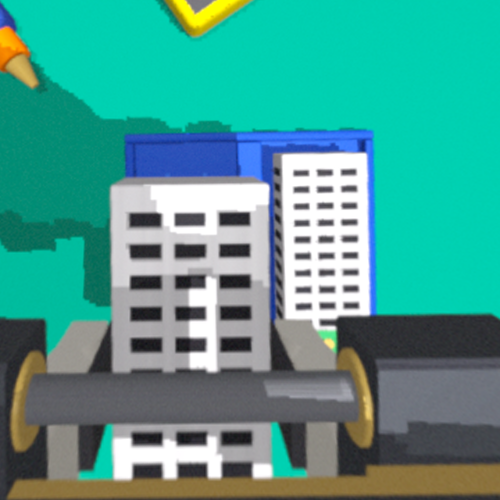

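The wrist view shows the tray's far corners at (126,136) and (373,131), which puts the pocket centre at (0.620, -0.260), yaw 1°. Next I'll lower.

Call:
play_rows --commands '[[[0, 0, 0, 0.3, 0, 3, 4], [0, 0, 0, 0.3, 0, 6.5, 4], [0, 0, 0, 0.3, 0, 9.5, 4], [0, 0, 0, 0.3, 0, 11, 4], [0, 0, 0, 0.3, 0, 11.7, 4], [0, 0, 0, 0.3, 0, 12, 4], [0, 0, 0, 0.3, 0, 12, 4], [0, 0, 0, 0.3, 0, 12, 4]]]'

```text
clock: 10.48
tool_pos: [0.6228, -0.2599, 0.021]
orientation: [180.0, -0.1, 0.9]
force: [0.4, 0.3, -2.1]
opening: 0.0496
gripper_force: 30.0
```

```bash
python3 go.py .6206 -.2613 .015 0.8
```

```text
turn [ 0.    -0.002  0.001] shift cm [-0.22  0.14  0.6 ] at [ 0.6228 -0.2599  0.021 ] [ 1.8e+02 -1.0e-01  9.0e-01] t 10.5 q [ -6.  31. -12.   0. -47.  97.] F [ 0.4  0.3 -2.1] open 0.0496 30.0
```

Call:
play_rows --commands '[[[0, 0, 0, -0.2, 0, 0.3, 4], [0, 0, 0, -0.2, 0, 0.5, 4], [0, 0, 0, -0.2, 0, 0.5, 4], [0, 0, 0, -0.2, 0, 0.5, 4]]]'

```text
clock: 10.82
tool_pos: [0.6199, -0.2602, 0.015]
orientation: [180.0, -0.0, 0.8]
force: [-1.0, -0.2, -0.6]
opening: 0.0502
gripper_force: 30.0
```

```bash
python3 go.py .6206 -.2613 .015 0.8
```

```text
turn [ 0.    -0.001  0.   ] shift cm [ 0.07  0.11 -0.  ] at [ 0.6199 -0.2602  0.015 ] [180.   -0.    0.8] t 10.8 q [ -6.  31. -13.   0. -46.  97.] F [-1.  -0.2 -0.6] open 0.0502 30.0
```

Call:
play_rows --commands '[[[0, 0, 0, 0, 0, 0, 6], [0, 0, 0, 0, 0, 0, 6], [0, 0, 0, 0, 0, 0, 6], [0, 0, 0, 0, 0, 0, 6], [0, 0, 0, 0, 0, -1, 6], [0, 0, 0, 0, 0, -4, 6], [0, 0, 0, 0, 0, -8, 6], [0, 0, 0, 0, 0, -12, 6]]]'

```text
clock: 11.48
tool_pos: [0.6191, -0.2601, 0.1358]
orientation: [-180.0, 0.1, 0.8]
force: [0.6, -0.2, 0.0]
opening: 0.0601
gripper_force: 0.0
```

```bash
python3 go.py .5076 -.118 .2 -10
```

```text
turn [0.    0.002 0.189] shift cm [-10.95 -14.37  -6.4 ] at [ 0.6191 -0.2601  0.1358] [-1.8e+02  1.0e-01  8.0e-01] t 11.5 q [ -6.  24.  -6.   0. -60.  97.] F [ 0.6 -0.2  0. ] open 0.0601 0.0
```

Call:
play_rows --commands '[[[0, 0, 0.1, -2, -2.6, -2, 8.7], [0, 0, 0.19, -11, -14.4, -6.4, 8.7], [0, 0, 0.19, -11, -14.4, -6.4, 8.7], [0, 0, 0.19, -11, -14.4, -6.4, 8.7], [0, 0, 0.19, -11, -14.4, -6.4, 8.7], [0, 0, 0.19, -11, -14.4, -6.4, 8.7], [0, 0, 0.19, -11, -14.4, -6.4, 8.7], [0, 0, 0.19, -11, -14.4, -6.4, 8.7]]]'

```text
clock: 12.15
tool_pos: [0.5082, -0.1177, 0.1994]
orientation: [-180.0, -0.1, -10.0]
force: [0.3, -0.1, 0.2]
opening: 0.0871
gripper_force: 0.0
```

```bash
python3 - <<'E'
from h import *
s=wrist();pickle.dump(s,open('w5.pkl','wb'))
c=(.5076,-.118)
a=rect_top(s,c,.064);b=rect_top(s,c,.03)
cv2.imwrite('pics/w5.png',cv2.resize(np.hstack([a,b])[110:,:],(800,315))[:,:,::-1])
h=hsv(a);m=cv2.morphologyEx((h[...,2]<70).astype(np.uint8),cv2.MORPH_CLOSE,np.ones((9,9)))
k=cv2.circle(np.zeros_like(m),(260,260),90,1,-1);print('ssr',rect_fit(m*k,c))
h=hsv(b);m=((h[...,0]<6)|(h[...,0]>172))&(h[...,1]>140)&(h[...,2]>80)
n,l,st,ce=cv2.connectedComponentsWithStats(m.astype(np.uint8))
for i in range(1,n):
    if st[i,4]>400: print('red',m2w(ce[i],c),st[i])
E
python3 go.py .5076 -.118 .2 -10
```

```text
ssr (array([ 0.5133, -0.1162]), -3.3, array([66.2, 48.8]), array([ 513.4, -116.6]))
red [[ 0.55963724 -0.12359784]] [ 222  123   99   67 4505]
red [[ 0.45650597 -0.10264945]] [ 180  328   98   67 4331]
turn [-0.    -0.001 -0.001] shift cm [-0.05  0.01 -0.12] at [ 0.5081 -0.118   0.1988] [-180.    -0.   -10.1] t 12.2 q [  9.   7. -21.   0. -62.  71.] F [-0.3 -0.2 -0.4] open 0.0873 0.0
```

View pics/w5.png

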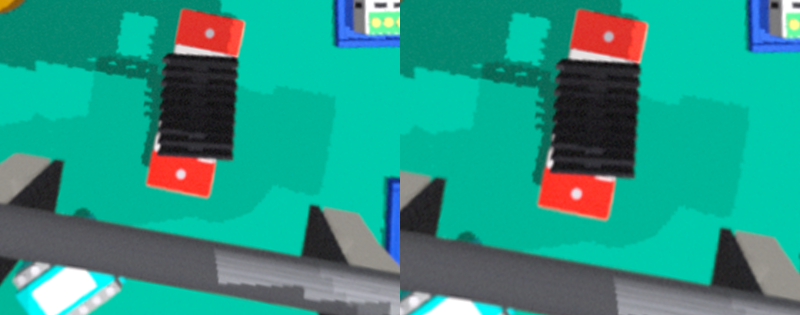

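The wrist view shows the black ssr (left panel, centre (197,107)) on the driver, whose red ends are at (209,33) and (180,175). The ssr is at (0.5125, -0.1165), yaw -3.3°. The driver is at (0.508, -0.113), yaw -11.5°. Taking the ssr across its fin ends.

Call:
play_rows --commands '[[[0, 0, -0.12, 0.4, -0.2, 3, 8.7], [0, 0, -0.12, 0.4, -0.2, 7, 8.7], [0, 0, -0.12, 0.4, -0.2, 11, 8.7], [0, 0, -0.12, 0.4, -0.2, 14, 8.7], [0, 0, -0.12, 0.4, -0.2, 15.4, 8.7], [0, 0, -0.12, 0.4, -0.2, 15.8, 8.7], [0, 0, -0.12, 0.4, -0.2, 15.8, 8.7], [0, 0, -0.12, 0.4, -0.2, 15.8, 4]]]'

```text
clock: 12.87
tool_pos: [0.5128, -0.117, 0.0408]
orientation: [180.0, -0.0, -3.2]
force: [-0.0, -0.7, 0.7]
opening: 0.084
gripper_force: 0.0
```

Call:
play_rows --commands '[[[0, 0, 0, 0, 0, 0, 4], [0, 0, 0, 0, 0, 0, 4], [0, 0, 0, 0, 0, 0, 4], [0, 0, 0, 0, 0, 0, 4], [0, 0, 0, 0, 0, 0, 4], [0, 0, 0, 0, 0, 0, 4], [0, 0, 0, 0, 0, 0, 4]]]'

```text
clock: 13.45
tool_pos: [0.5123, -0.1164, 0.041]
orientation: [-180.0, -0.0, -3.2]
force: [-1.2, 1.6, 5.2]
opening: 0.0498
gripper_force: 30.0
```

```bash
python3 go.py .3943 -.3031 .13 -2.2
```

```text
turn [-0.    -0.001 -0.017] shift cm [-10.74  19.29  -8.91] at [ 0.5123 -0.1164  0.041 ] [-180.    -0.    -3.2] t 13.4 q [  9.  18. -31.   0. -41.  78.] F [-1.2  1.6  5.2] open 0.0498 30.0
```

Call:
play_rows --commands '[[[0, 0, 0, 0, 0, -2, 4], [0, 0, 0, 0, 0, -5, 4], [0, 0, 0, 0, 0, -9, 4], [0, 0, -0.017, -1.8, 3.2, -9, 4], [0, 0, -0.017, -3.6, 6.4, -9, 4], [0, 0, -0.017, -5.4, 9.6, -9, 4], [0, 0, -0.017, -7.2, 12.8, -9, 4], [0, 0, -0.017, -9, 16, -9, 4]]]'

```text
clock: 14.12
tool_pos: [0.4118, -0.272, 0.1303]
orientation: [-180.0, 0.0, -2.2]
force: [1.7, 0.5, -2.4]
opening: 0.0497
gripper_force: 30.0
```

Call:
play_rows --commands '[[[0, 0, 0, -1, 1.7, 0, 4], [0, 0, 0, -1.7, 3.3, 0, 4], [0, 0, 0, -1.7, 3.3, 0, 4], [0, 0, 0, -1.7, 3.3, 0, 4]]]'

```text
clock: 14.45
tool_pos: [0.3941, -0.304, 0.1301]
orientation: [-180.0, 0.0, -2.4]
force: [0.8, 0.1, -1.0]
opening: 0.0499
gripper_force: 30.0
```

```bash
python3 go.py .3943 -.3031 .016 -2.2; python3 - <<'E'
from h import *
s=wrist()
im=rect_top(s,(.395,-.345),.01,.16)
cv2.imwrite('pics/w6.png',cv2.resize(im,(500,500))[:,:,::-1])
E
```

```text
turn [-0.     0.001 -0.003] shift cm [ 0.02 -0.08 11.41] at [ 0.3941 -0.304   0.1301] [-180.     0.    -2.4] t 14.4 q [-15.   9. -29.  -0. -52. 103.] F [ 0.8  0.1 -1. ] open 0.0499 30.0
```

View pics/w6.png

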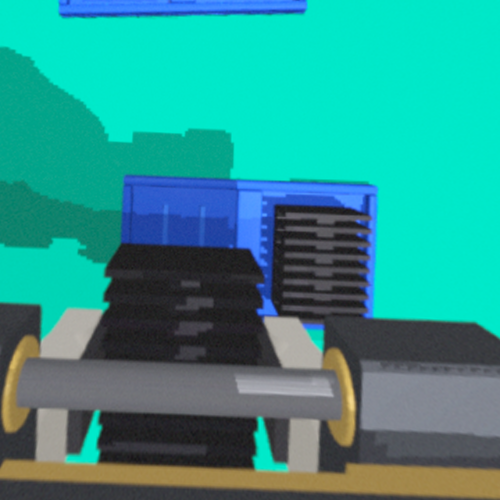

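The tray's far corners are at (124,177) and (377,186), so the pocket centre is (0.3935, -0.302). I'll lower now.

Call:
play_rows --commands '[[[0, 0, 0, 0, -0.1, 3, 4], [0, 0, 0, 0, -0.1, 6.5, 4], [0, 0, 0, 0, -0.1, 9.5, 4], [0, 0, 0, 0, -0.1, 10.7, 4], [0, 0, 0, 0, -0.1, 11.3, 4], [0, 0, 0, 0, -0.1, 11.4, 4], [0, 0, 0, 0, -0.1, 11.4, 4], [0, 0, 0, 0, -0.1, 11.4, 4]]]'

```text
clock: 15.17
tool_pos: [0.3962, -0.3025, 0.0175]
orientation: [180.0, -0.1, -2.2]
force: [0.1, 0.6, -1.6]
opening: 0.0496
gripper_force: 30.0
```

```bash
python3 go.py .3943 -.3031 .0145 -2.2
```

```text
turn [ 0.001 -0.002  0.   ] shift cm [-0.19  0.06  0.3 ] at [ 0.3962 -0.3025  0.0175] [ 1.8e+02 -1.0e-01 -2.2e+00] t 15.2 q [-15.  18. -36.   0. -36. 103.] F [ 0.1  0.6 -1.6] open 0.0496 30.0
```

Call:
play_rows --commands '[[[0, 0, 0, -0.1, 0, 0.2, 4], [0, 0, 0, -0.1, 0, 0.25, 4], [0, 0, 0, -0.1, 0, 0.25, 4], [0, 0, 0, -0.1, 0, 0.25, 6.2], [0, 0, 0, -0.1, 0, 0.25, 6.2], [0, 0, 0, -0.1, 0, 0.25, 6.2], [0, 0, 0, -0.1, 0, 0.25, 6.2], [0, 0, 0, -0.1, 0, -1, 6.2]]]'

```text
clock: 15.83
tool_pos: [0.3927, -0.302, 0.025]
orientation: [-179.9, 0.2, -2.3]
force: [-0.7, 0.2, 1.1]
opening: 0.0618
gripper_force: 0.0
```

```bash
python3 go.py .508 -.113 .17 -11.5
```

```text
turn [-0.001  0.003  0.161] shift cm [ 10.73 -19.36 -14.51] at [ 0.3927 -0.302   0.025 ] [-179.9    0.2   -2.3] t 15.8 q [-15.  17. -36.  -0. -37. 103.] F [-0.7  0.2  1.1] open 0.0618 0.0
```

Call:
play_rows --commands '[[[0, 0, 0, 0, 0, -3, 6.2], [0, 0, 0, 0, 0, -7, 6.2], [0, 0, 0, 0, 0, -11, 8.7], [0, 0, 0.161, 10.7, -19.4, -14.5, 8.7], [0, 0, 0.161, 10.7, -19.4, -14.5, 8.7], [0, 0, 0.161, 10.7, -19.4, -14.5, 8.7], [0, 0, 0.161, 10.7, -19.4, -14.5, 8.7], [0, 0, 0.161, 10.7, -19.4, -14.5, 8.7]]]'

```text
clock: 16.5
tool_pos: [0.4982, -0.1291, 0.1689]
orientation: [-180.0, -0.0, -11.5]
force: [0.2, -0.2, -0.5]
opening: 0.0864
gripper_force: 0.0
```

Call:
play_rows --commands '[[[0, 0, 0, 1, -1, 0, 8.7], [0, 0, 0, 1, -1, 0, 8.7], [0, 0, 0, 1, -1, 0, 8.7]]]'

```text
clock: 16.75
tool_pos: [0.5097, -0.1222, 0.1679]
orientation: [180.0, 0.0, -11.3]
force: [-0.9, -0.4, -1.3]
opening: 0.0874
gripper_force: 0.0
```

```bash
python3 - <<'E'
from h import *
s=wrist();c=(.508,-.113)
b=rect_top(s,c,.03)
h=hsv(b);m=~((h[...,0]>65)&(h[...,0]<100)&(h[...,1]>140))
m=cv2.morphologyEx(m.astype(np.uint8),cv2.MORPH_OPEN,np.ones((5,5)))
k=cv2.circle(np.zeros_like(m),(260,260),145,1,-1);print(rect_fit(m*k,c))
m=((h[...,0]<6)|(h[...,0]>172))&(h[...,1]>140)&(h[...,2]>80)
n,l,st,ce=cv2.connectedComponentsWithStats(m.astype(np.uint8))
for i in range(1,n):
    if st[i,4]>400: print('red',m2w(ce[i],c),st[i])
E
python3 go.py .508 -.113 .011 -11.5
```

```text
(array([ 0.5081, -0.1129]), -11.3, array([132.7,  48.7]), array([ 507.9, -113.1]))
red [[ 0.55969824 -0.12342863]] [ 231  123   99   68 4540]
red [[ 0.45623266 -0.10252381]] [ 190  329   99   67 4326]
turn [0.    0.001 0.002] shift cm [-0.28 -0.95 15.67] at [ 0.509  -0.1229  0.1677] [ 1.80e+02  1.00e-01 -1.14e+01] t 16.8 q [  8.   9. -23.  -0. -58.  71.] F [-1.2  0.2 -0.5] open 0.087 0.0
```

Call:
play_rows --commands '[[[0, 0, 0, -0.3, -0.95, 3, 8.7], [0, 0, 0, -0.3, -0.95, 7, 8.7], [0, 0, 0, -0.3, -0.95, 11, 8.7], [0, 0, 0, -0.3, -0.95, 14, 8.7], [0, 0, 0, -0.3, -0.95, 15.2, 8.7], [0, 0, 0, -0.3, -0.95, 15.6, 8.7], [0, 0, 0, -0.3, -0.95, 15.6, 8.7], [0, 0, 0, -0.3, -0.95, 15.6, 4]]]'

```text
clock: 17.47
tool_pos: [0.5086, -0.1137, 0.0129]
orientation: [-180.0, -0.0, -11.5]
force: [-0.3, -0.0, 0.0]
opening: 0.0843
gripper_force: 0.0
```

Call:
play_rows --commands '[[[0, 0, 0, 0, 0, 0, 4], [0, 0, 0, 0, 0, 0, 4], [0, 0, 0, 0, 0, 0, 4], [0, 0, 0, 0, 0, 0, 4], [0, 0, 0, 0, 0, 0, 4], [0, 0, 0, 0, 0, 0, 4], [0, 0, 0, 0, 0, 0, 4], [0, 0, 0, 0, 0, 0, 4]]]'

```text
clock: 18.13
tool_pos: [0.5085, -0.1131, 0.0124]
orientation: [180.0, -0.0, -11.4]
force: [-1.4, 0.8, 5.2]
opening: 0.0458
gripper_force: 30.0
```

```bash
python3 go.py .6235 .2863 .13 -4.8
```

```text
turn [ 0.    -0.    -0.116] shift cm [  3.36 -41.42 -11.76] at [ 0.5085 -0.1131  0.0124] [180.   -0.  -11.4] t 18.1 q [  9.  20. -33.   0. -36.  69.] F [-1.4  0.8  5.2] open 0.0458 30.0
```

Call:
play_rows --commands '[[[0, 0, 0, 0, 0, -2, 4], [0, 0, 0, 0, 0, -5, 4], [0, 0, 0, 0, 0, -9, 4], [0, 0, 0, 0, 0, -11.8, 4], [0, 0, -0.05, 0.3, -3, -11.8, 4], [0, 0, -0.116, 0.6, -7, -11.8, 4], [0, 0, -0.116, 0.9, -11, -11.8, 4], [0, 0, -0.116, 1.2, -15, -11.8, 4]]]'

```text
clock: 18.8
tool_pos: [0.5496, 0.0329, 0.1301]
orientation: [-180.0, 0.0, -4.9]
force: [0.1, -0.4, -2.1]
opening: 0.0459
gripper_force: 30.0
```

```bash
python3 go.py .6235 .2863 .13 -4.8
```

```text
turn [-0.     0.    -0.001] shift cm [ 5.220e+00 -2.587e+01  1.000e-02] at [0.5496 0.0329 0.1301] [-180.     0.    -4.9] t 18.8 q [ 24.  14. -23.  -0. -54.  61.] F [ 0.1 -0.4 -2.1] open 0.0459 30.0
```

Call:
play_rows --commands '[[[0, 0, 0, 0.8, -4, 0, 4], [0, 0, 0, 1.6, -8, 0, 4], [0, 0, 0, 2.4, -12, 0, 4], [0, 0, 0, 3.2, -16, 0, 4], [0, 0, 0, 4, -20, 0, 4], [0, 0, 0, 4.8, -23.5, 0, 4], [0, 0, 0, 5.2, -25.8, 0, 4], [0, 0, 0, 5.2, -25.8, 0, 4]]]'

```text
clock: 19.47
tool_pos: [0.6238, 0.2888, 0.1283]
orientation: [180.0, 0.0, -4.6]
force: [1.2, -1.0, -2.2]
opening: 0.0458
gripper_force: 30.0
```

Call:
play_rows --commands '[[[0, 0, 0, 0, 0, 0, 4], [0, 0, 0, 0, 0, 0, 4]]]'

```text
clock: 19.63
tool_pos: [0.6225, 0.2839, 0.129]
orientation: [179.9, 0.1, -4.8]
force: [0.5, -0.6, -2.7]
opening: 0.0457
gripper_force: 30.0
```

```bash
python3 go.py .6235 .2863 .0165 -4.8; python3 - <<'E'
from h import *
s=wrist()
im=rect_top(s,(.62,.25),.01,.16)
cv2.imwrite('pics/w7.png',cv2.resize(im,(500,500))[:,:,::-1])
E
```

```text
turn [0.001 0.002 0.   ] shift cm [ 0.1  -0.27 11.25] at [0.6225 0.2839 0.129 ] [ 1.799e+02  1.000e-01 -4.800e+00] t 19.6 q [ 41.  25.  -5.  -0. -60.  44.] F [ 0.5 -0.6 -2.7] open 0.0457 30.0
```

View pics/w7.png

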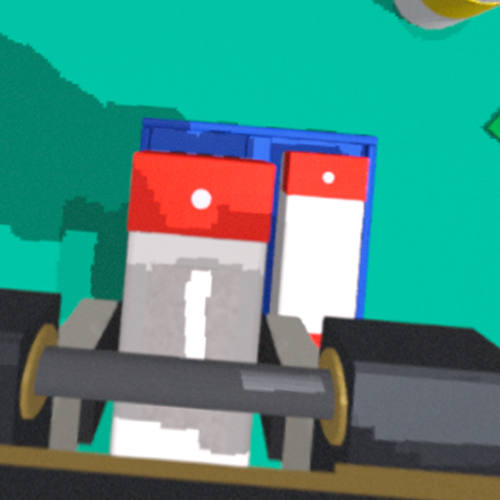

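The far corners of the tray are at (142,119) and (376,137), giving the pocket centre (0.6225, 0.288), yaw -4.5°. Down it goes.

Call:
play_rows --commands '[[[0, 0, 0, 0, -0.3, 3, 4], [0, 0, 0, 0, -0.3, 6.5, 4], [0, 0, 0, 0, -0.3, 9.5, 4], [0, 0, 0, 0, -0.3, 10.6, 4], [0, 0, 0, 0, -0.3, 11.1, 4], [0, 0, 0, 0, -0.3, 11.2, 4], [0, 0, 0, 0, -0.3, 11.2, 4], [0, 0, 0, 0, -0.3, 11.2, 4]]]'

```text
clock: 20.35
tool_pos: [0.6248, 0.2879, 0.0203]
orientation: [-179.9, -0.1, -4.8]
force: [0.3, 0.7, -2.2]
opening: 0.0457
gripper_force: 30.0
```

```bash
python3 go.py .623 .2877 .0155 -4.8
```

```text
turn [-0.002 -0.003  0.   ] shift cm [-0.18  0.04  0.48] at [0.6248 0.2879 0.0203] [-1.799e+02 -1.000e-01 -4.800e+00] t 20.4 q [ 41.  32. -11.   0. -47.  44.] F [ 0.3  0.7 -2.2] open 0.0457 30.0
```

Call:
play_rows --commands '[[[0, 0, 0, -0.1, 0, 0.3, 4], [0, 0, 0, -0.1, 0, 0.4, 4], [0, 0, 0, -0.1, 0, 0.4, 4], [0, 0, 0, -0.1, 0, 0.4, 4], [0, 0, 0, -0.1, 0, 0.4, 5.6], [0, 0, 0, -0.1, 0, 0.4, 5.6], [0, 0, 0, -0.1, 0, 0.4, 5.6], [0, 0, 0, -0.1, 0, 0.4, 5.6]]]'

```text
clock: 21.02
tool_pos: [0.6225, 0.2873, 0.014]
orientation: [180.0, 0.0, -4.8]
force: [0.2, 0.4, 0.0]
opening: 0.0556
gripper_force: 0.0
```

Call:
play_rows --commands '[[[0, 0, 0, 0, 0, -0.5, 5.6], [0, 0, 0, 0, 0, -3, 5.6], [0, 0, 0, 0, 0, -7, 5.6], [0, 0, 0, 0, 0, -11, 5.6], [0, 0, 0, -4, 3, -15, 5.6], [0, 0, 0, -8, 15, -15, 5.6], [0, 0, 0, -8, 22, -15, 5.6], [0, 0, 0, -8, 26, -15, 5.6]]]'

```text
clock: 21.68
tool_pos: [0.5513, 0.1527, 0.1599]
orientation: [-179.9, -0.1, -4.7]
force: [0.9, -1.0, 0.1]
opening: 0.0563
gripper_force: 0.0
```

Call:
play_rows --commands '[[[0, 0, 0, 0, 1, 0, 5.6], [0, 0, 0, 0, 1, 0, 5.6], [0, 0, 0, 0, 1, 0, 5.6], [0, 0, 0, 0, 1, 0, 5.6]]]'

```text
clock: 22.02
tool_pos: [0.5521, 0.1439, 0.1589]
orientation: [-180.0, -0.0, -4.8]
force: [-1.0, 0.3, -0.3]
opening: 0.0559
gripper_force: 0.0
```

```bash
python3 - <<'E'
from h import *
t=snap('top'); O=dict(driver=(.623,.2877,-4.5),supply=(.6203,-.261,1),relay=(.383,.3125,-11.1),ssr=(.394,-.302,-2))
ims=[]
for n,(x,y,a) in O.items():
    im=np.ascontiguousarray(rect_top(t,(x,y),.035,.1)); cv2.circle(im,(200,200),3,(255,0,255),-1)
    ims.append(im)
cv2.imwrite('pics/f.png',np.vstack([np.hstack(ims[:2]),np.hstack(ims[2:])])[:,:,::-1][::1,::1])
a=cv2.imread('pics/f.png');cv2.imwrite('pics/f.png',cv2.resize(a,(600,600)))
E
python3 go.py .5 0 .2 0
```

```text
turn [-0.    -0.    -0.083] shift cm [-3.98 14.8  -4.14] at [0.552  0.1442 0.1586] [-180.    -0.    -4.8] t 22.1 q [ 34.  14. -18.   0. -58.  51.] F [-0.5  1.   0.2] open 0.0558 0.0
```

View pics/f.png

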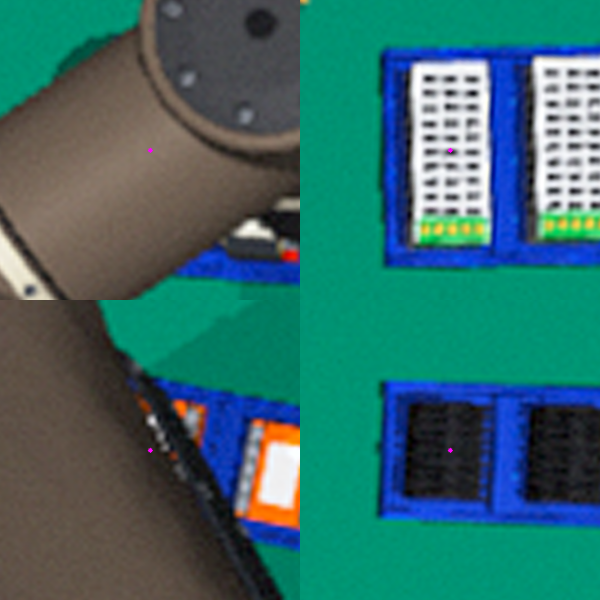

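The supply and the ssr lie flat and centred in their pockets (right panels, (450,150) and (448,450)). The arm hides the other two, so I'll move it aside.

Call:
play_rows --commands '[[[0, 0, 0, -4, 26, -4, 5.6], [0, 0, 0, -4, 26, -4, 5.6], [0, 0, 0, -4, 26, -4, 5.6], [0, 0, 0, -4, 26, -4, 5.6], [0, 0, 0, -4, 26, -4, 5.6], [0, 0, 0, -4, 26, -4, 5.6], [0, 0, 0, -4, 26, -4, 5.6], [0, 0, 0, -4, 26, -4, 5.6]]]'

```text
clock: 22.73
tool_pos: [0.4899, -0.1144, 0.1992]
orientation: [180.0, -0.0, -4.9]
force: [-0.3, 0.4, -0.6]
opening: 0.0561
gripper_force: 0.0
```

```bash
python3 - <<'E'
from h import *
t=snap('top');d=snap('side')
ims=[rect_top(t,p,.035,.1) for p in((.623,.2877),(.383,.3125))]
for i in ims: cv2.circle(i,(200,200),3,(255,0,255),-1)
sd=cv2.resize(d['color'][120:300,60:460],(800,360))
cv2.imwrite('pics/g.png',cv2.resize(np.vstack([np.hstack(ims),sd]),(600,570))[:,:,::-1])
E
```

```text
(no output)
```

View pics/g.png

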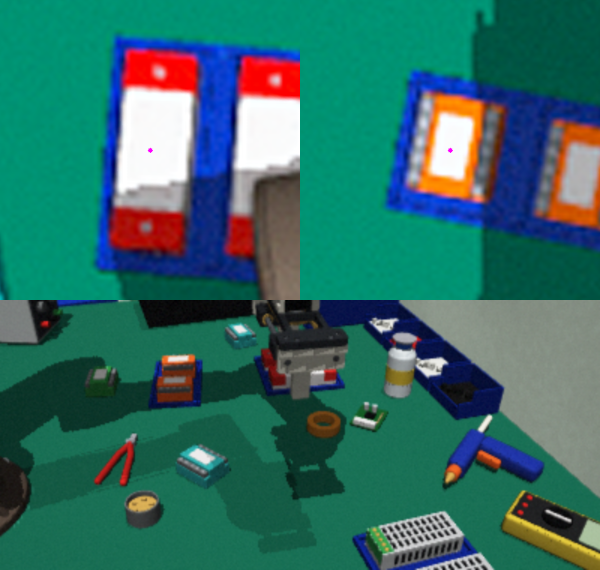

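The driver (155,150) and the relay (450,147) also lie flat and centred within a few millimetres. The glue gun and the bottle haven't moved, so I'm handing in.

```bash
python3 -c "
from plant import ctrl
print(ctrl.close_job())"
```

```text
the job is handed in; nothing more can be done
None
```

All four units lie flat, centred and released in the empty pockets of their own trays, the glue gun and pump bottle were left alone, and the job was handed in at about 23 s (no verdict came back).

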